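Seat a lens cell and set its retaining cap

TASK

Push the lens carriage along its slide until the spring plunger snaps it fully home against its stop. Then screw the knurled cap on its tube down clockwise until it bottoms out, back it off a quarter turn so that it does not pinch the lens, and finish while still holding the cap there between the fingers, keeping the carriage home. Leave the other things on the bench where they are.

Things in the scene. Friction and masses are not known exactly. Their poses are not given: they have to be found in the camera images.
- slide_base: the slide: a fixed aluminium base plate 100 mm (own x) by 250 mm (own y, from -135 to +115 mm) by 12 mm with two rails along its own y. Origin: on the bench, midway between the rails. The carriage is pushed home along own +y; a dark stop block (to 42 mm high) stands at its +y end from y = 81 mm, and a spring plunger housing (to 38 mm high) stands on its +x side at y = 45 mm.
- push_face (a point): the middle of the outer, -y face of the push plate, 50 mm above the bench. The plate is upright, 60 mm wide (along the base's x) and 8 mm thick, from 25 to 65 mm above the bench, at the back end of the dark carriage; push it along the base's own +y.
- carriage (a joint): travel of the carriage along the base's own +y, m: 0 fully back, 0.085 home against its stop. It slides with about 1.5 N of friction; in the last 15 mm it must be pushed past a spring plunger (about 10 N), which then snaps it onto the stop and keeps it there with about 8 N.
- cap_mid (a point): centre (half-way up) of the knurled aluminium cap, 44 mm across, 26 mm high, axis vertical, on the lens tube 64 mm ahead (+y) of the push face. Bottomed, it spans 78 to 104 mm above the bench. The tube and shoulder below are narrower (41 mm) down to 46 mm above the bench, so fingers can reach past it. A dark bar on its top, 12 to 21 mm out, marks its own x axis.
- cap (a joint): turn of the cap, rad: 0 bottomed out on its shoulder (a hard stop), growing as it is unscrewed, anticlockwise from above; it starts at 1.7 to 2.8, already on its right-hand thread. Thread pitch 3 mm (0.48 mm of height per rad); about 0.08 N m of friction keeps it wherever it is let go.
- home_axis (a point): the point on the bench fixture where the axis of the cap stands when the carriage is home: 40 mm along the base's +y from its origin, 78 mm above the bench.
- spare_cap: a spare, loose knurled cap of the same 44 mm by 26 mm size, standing on the bench beside the slide; not needed. Origin at the centre of its underside.
- eyepiece: a black eyepiece, 34 mm across and 50 mm tall, standing near the slide; not needed. Origin at the centre of its underside.
- oil_bottle: a small amber bottle, 28 mm across, 62 mm tall; not needed. Origin at the centre of its underside.
- slide_box: a closed grey slide box, 85 x 35 x 32 mm; not needed. Origin at the centre of its underside.
- objective_can: a clear canister with a black lid, 38 mm across, 55 mm tall; not needed. Origin at the centre of its underside.
- petri_dish: a shallow glass dish, 90 mm across, 16 mm tall; not needed. Origin at the centre of its underside.
- lens_brush: a lens brush 150 mm long, lying along its own x beside the slide; not needed.

How it is judged:
By the outcome, as a careful person would: the job done as asked, in the order asked, and still so for the second after the job is handed in, while the arm keeps its last pose, push and grip.
It also fails if it takes over 64 s, if anything falls off the work surface, if the arm or the gripper's body presses on something with over 40 N, if the wrist force passes 120 N, or if a joint passes its speed limit or range.

ROBOT

A 6-joint arm with a two-finger parallel gripper is mounted at the origin on the work surface. World frame = base frame: x ahead of the robot, y to its left, z up, the work surface at z = 0. Lengths are in m, angles in rad, forces in N, time in s.
With the tool pointing down it reaches from about 0.275 to 0.75 m from the base axis. Payload 10.2 kg.
Tool frame: the origin (TCP) lies on the centre line of the jaws, within the pads' length; the fingertips stand 19 mm ahead of it and the grasp point (between the pads) is the TCP (arm.tip_extent is the distance from the TCP to the fingertips, in m); z points along the fingers, y is the direction in which the jaws open and shut (so a half turn about z gives the same grasp; the last joint's range is limited). The gripper opens to 85 mm and grips with 20 to 120 N. Pads are 22 mm wide; open, the fingers measure 114 mm over their backs; the gripper's body (76 mm by 85 mm) begins 54 mm behind the grasp point. The pads swing forward as they close: fully open they stand 13 mm farther back than shut.
Start: joints at [-1.476, 0.313, 1.498, -0, 1.331, -0.223], TCP at [0.164, -0.499, 0.25] pointing down, gripper open.
Joint ranges: [-2.94, 2.94], [-0.97, 2.17], [0.19, 2.56], [-1.23, 4.37], [0.02, 3.11], [-2.88, 2.88]. Speed limits (rad/s): [2.39, 2.39, 3.01, 3.14, 3.14, 3.14].

INTERFACE

Orientations are given as a unit quaternion [x, y, z, w].
In Python, from cell import arm gives the robot as it stands.
- The arm moves only by the shell command python3 -m pendant 'ROWS' [FORCE]. ROWS is text: rows parted by semicolons, each of 5 numbers parted by spaces: the shift along the tool's x, y, z in cm, then the turn about the tool's z in rad, then the finger opening in cm, from 0 to 8.54. In form: dx dy dz yaw jaw; .... A call has 1 to 12 rows; each row shifts and turns the commanded pose from where the row before left it, along the tool's axes as they then stand; what a row does not reach is not made up. A row lasts 1/8 s, in which the tool goes at most 62.5 mm and 10.7 degrees, less where a joint would pass 70% of its speed; a pose out of reach is approached as far as the arm can. A call is refused whole if a number of a shift passes 6.25 or a number of a turn 0.188, either way. A call with a gripper value outside its range is refused whole. The fingers move at their own pace and stop on an object; FORCE is the grip in N (left out, the last holds). Time passes only in rows, so rows that do not move let the fingers close. It gives the time, the measured TCP pose, the force and the opening at its end, in the units of the state.
- arm.state(): the state, without advancing time (a new reading comes with each control period).
- arm.read_camera(name): name is "side" or "top" or "wrist"; returns (picture, depth): 400x640x3 uint8, blue, green, red; 400x640 float32, m along the optical axis (not along the pixel's ray), 0 where there is no reading.
- arm.get_calibration(name): a dict with "camera_matrix" (3x3 intrinsics, pixels), "T" (4x4, takes a point from camera to world coordinates); the wrist camera has in their place "hand_eye" (4x4, takes a point from camera to tool coordinates, whose origin is the TCP and whose axes are the flange's). Camera axes: x right, y up, looking along -z (the intrinsics and any distortion apply to the point x, -y, -z); pixel columns grow to the right and rows downward; lengths in m; the calibration is good to about 2 mm. A picture is of the moment at which its call begins: read the wrist's pose just before it. get_calibration takes no time and is no camera call.
- arm.sign_off(): hands the job in, once; it reports no verdict.
The state is a dict: "time_s": time; "qpos": joint angles; "qd": joint speeds; "joint_torque": joint torques, N m; "position": TCP position; "eef_rot": TCP orientation; "ft_force": force on the tool from outside, world axes, zero at the start; "wrist_torque": the same for the moment, N m; "grip_width": finger opening in m.
Only numpy, scipy, OpenCV 4.12 (cv2) and the standard library are available. Lean on these libraries where they do the work, as an engineer would, in place of code of your own. Each camera call takes 0.05 s, during which the arm holds its last target.

## Working session

There is one attempt and no reset: what is moved stays moved. The work goes in short steps, Python scripts to look and compute and a shell command to move; the robot and the scene stay as the last step left them, time stands still between calls to the robot, and variables do not carry over. Pictures are saved under pics/ and viewed, and the job is handed in when it is done.

```bash
ls; mkdir -p pics; python3 - <<'E'
from cell import arm
import cv2,numpy as np
s=arm.state();print(s)
for n in("side","top"):
    p,d=arm.read_camera(n);cv2.imwrite(f"pics/{n}0.png",p);np.savez(f"pics/{n}0.npz",p=p,d=d)
    c=arm.get_calibration(n);print(n,c)
print(arm.get_calibration("wrist"))
E
```

```text
pics
{'time_s': 0.0, 'qpos': array([-1.47638997e+00,  3.13470713e-01,  1.49842982e+00, -2.18964489e-05,
        1.33100976e+00, -2.23397490e-01]), 'qd': array([ 8.04960039e-05, -5.54715735e-04,  2.08602324e-04, -2.70090850e-04,
        5.33997808e-04, -8.84588986e-04]), 'joint_torque': array([-4.65470439e-04, -4.12261462e+01, -2.59741956e+01, -3.53768564e-04,
        4.05949846e-03, -1.11600593e-05]), 'position': array([ 0.1640149 , -0.49847745,  0.2497272 ]), 'eef_rot': array([ 9.87401005e-01,  1.58236602e-01,  3.18504032e-05, -6.58136263e-04]), 'ft_force': array([-0.29336855, -0.40982658, -0.06903849]), 'wrist_torque': array([-0.00503524, -0.04226199,  0.00626308]), 'grip_width': 0.08534747774832598}
side {'camera_matrix': array([[372.28214753,   0.        , 327.76674329],
       [  0.        , 372.28214753, 194.80814964],
       [  0.        ,   0.        ,   1.        ]]), 'T': array([[-0.93896477,  0.24538708, -0.24110234,  0.33202426],
       [-0.3434499 , -0.62857832,  0.69780474,  0.66368051],
       [ 0.01968056,  0.73802064,  0.67449107,  0.71035997],
       [ 0.        ,  
[... 295 characters left out ...]
99974238,  0.018156  ,  0.01362094,  0.01800548],
       [ 0.01688759,  0.1940513 ,  0.98084601,  1.31315144],
       [ 0.        ,  0.        ,  0.        ,  1.        ]])}
{'camera_matrix': array([[279.13966332,   0.        , 320.16125403],
       [  0.        , 279.13966332, 201.11232647],
       [  0.        ,   0.        ,   1.        ]]), 'hand_eye': array([[ 1.01841554e-03,  9.44590602e-01,  3.28249230e-01,
         8.55480762e-02],
       [ 9.99999420e-01, -8.47401948e-04, -6.64029066e-04,
         3.72532205e-04],
       [-3.49076579e-04,  3.28249716e-01, -9.44590918e-01,
        -1.23312925e-01],
       [ 0.00000000e+00,  0.00000000e+00,  0.00000000e+00,
         1.00000000e+00]])}
```

View pics/side0.png

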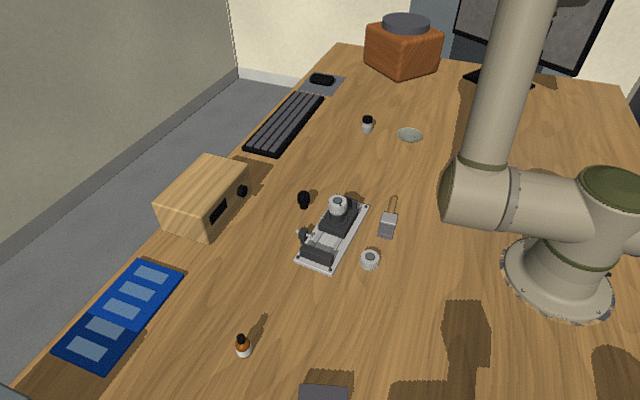

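View pics/top0.png

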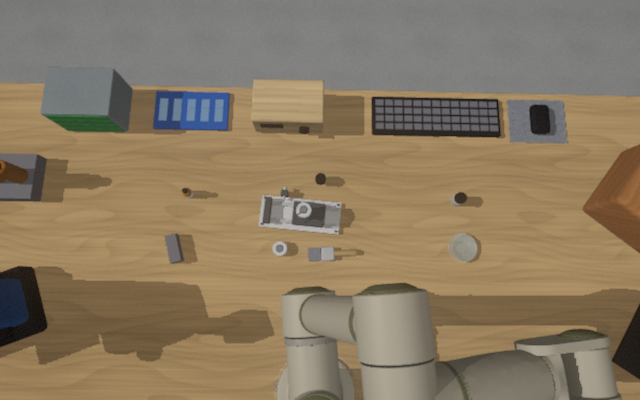

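```bash
python3 - <<'E'
import cv2,numpy as np
p=np.load("pics/top0.npz")["p"][170:275,230:370];cv2.imwrite("pics/t0z.png",cv2.resize(p,None,fx=5.5,fy=5.5,interpolation=cv2.INTER_CUBIC))
p=np.load("pics/side0.npz")["p"][180:285,280:410];cv2.imwrite("pics/s0z.png",cv2.resize(p,None,fx=5.5,fy=5.5,interpolation=cv2.INTER_CUBIC))
E
```

```text
(no output)
```

View pics/t0z.png

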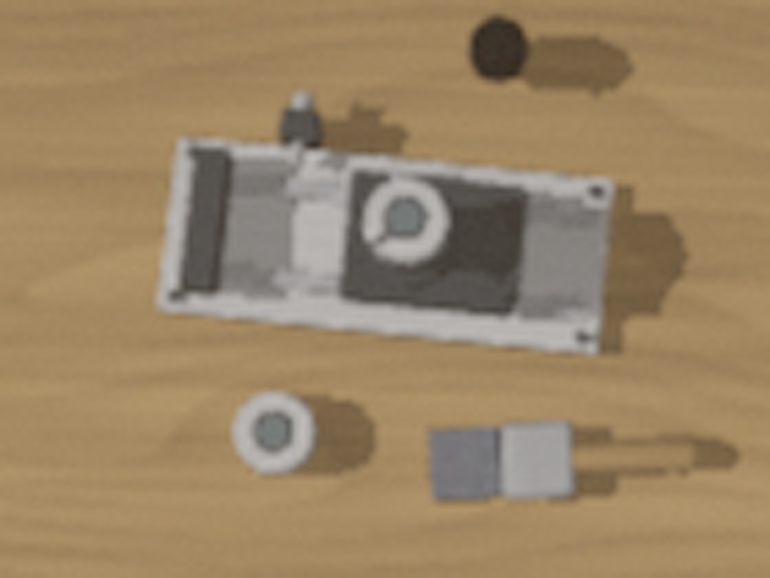

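View pics/s0z.png

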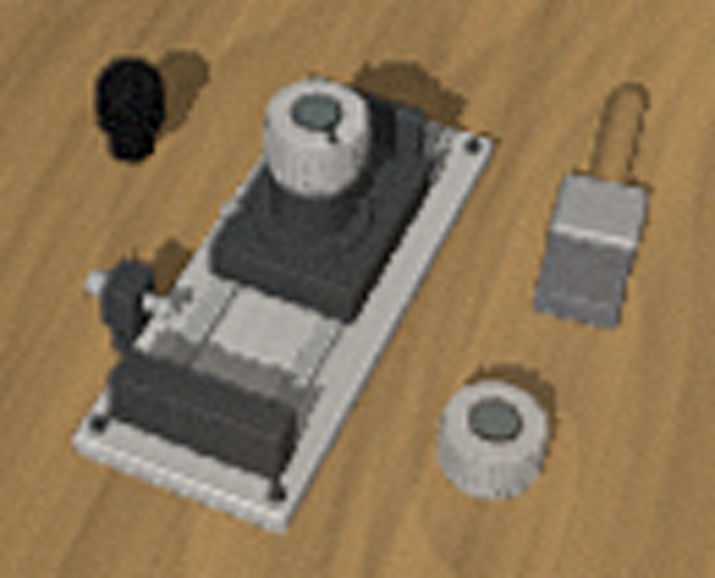

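```bash
cat > h.py <<'E'
import cv2,numpy as np
from cell import arm
def ray(n,uv,z,pose=None):
    c=arm.get_calibration(n);K=c["camera_matrix"]
    T=c["T"] if pose is None else pose@c["hand_eye"]
    uv=np.atleast_2d(uv).astype(float)
    d=np.c_[(uv[:,0]-K[0,2])/K[0,0],-(uv[:,1]-K[1,2])/K[1,1],-np.ones(len(uv))]@T[:3,:3].T
    o=T[:3,3];return o+d*((z-o[2])/d[:,2])[:,None]
def tool():
    from scipy.spatial.transform import Rotation as R
    s=arm.state();T=np.eye(4);T[:3,:3]=R.from_quat(s["eef_rot"]).as_matrix();T[:3,3]=s["position"];return T
E
python3 - <<'E'
from h import *
def z2(a,off):return np.array(a)/5.5+np.array(off)-0.41
t=z2([(180,138),(612,180),(598,355),(158,308)],(230,170))
P=ray("top",t,.012);print("corners",P)
m=P.mean(0);y=(P[0]+P[3]-P[1]-P[2])/2;print("c",m,"len",np.linalg.norm(y),"wid",np.linalg.norm((P[0]+P[1]-P[2]-P[3])/2),"yaw of own y",np.arctan2(y[1],y[0]))
yy=y/np.linalg.norm(y);o=m+0.010*yy;print("origin",o,"home",o+.04*yy)
c=ray("top",z2([(405,219)],(230,170)),.105)[0];print("cap top",c, "own y",(c-o)@yy)
b=ray("top",z2([(378,242)],(230,170)),.105)[0];print("bar",b-c,np.arctan2(*(b-c)[1::-1]))
s=z2([(76,442),(285,532),(493,143)],(280,180));Q=ray("side",s,.012);print("side corners",Q)
c=ray("side",z2([(317,110)],(280,180)),.105)[0];print("cap side",c)
print("eyepiece",ray("top",z2([(498,48)],(230,170)),.05),"spare",ray("top",z2([(273,432)],(230,170)),.026))
E
```

```text
corners [[ 0.58164015  0.17775922  0.012     ]
 [ 0.56178025 -0.06908491  0.012     ]
 [ 0.46157723 -0.06171859  0.012     ]
 [ 0.48385593  0.18608921  0.012     ]]
c [0.52221339 0.05826123 0.012     ] len 0.24822177266272838 wid 0.09930422432949321 yaw of own y 1.485813124261572
origin [0.5230622  0.06822514 0.012     ] home [0.52645744 0.10808079 0.012     ]
cap top [0.52132651 0.04623324 0.105     ] own y -0.022059867165086223
bar [-0.01251894  0.01391679  0.        ] 2.3033662912632047
side corners [[ 0.57897522  0.18150891  0.012     ]
 [ 0.48089899  0.1928568   0.012     ]
 [ 0.46232536 -0.05901813  0.012     ]]
cap side [0.52164824 0.04504616 0.105     ]
eyepiece [[ 0.62859114 -0.00231511  0.05      ]] spare [[0.4144248  0.11810906 0.026     ]]
```

```bash
python3 -m pendant '4.67 -3.07 0 0 0; 4.67 -3.07 0 0 0; 4.67 -3.07 0 0 0; 4.67 -3.07 0 0 0; 4.67 -3.07 0 0 0; 4.67 -3.07 0 0 0; 4.67 -3.07 0 0 0; 4.67 -3.07 0 0 0; 4.67 -3.07 0 0 0; 4.67 -3.07 0 0 0; 0 0 0 0 0' 40; python3 -m pendant '0 0 0 -0.167 0;0 0 0 -0.167 0;0 0 0 -0.167 0;0 0 0 -0.167 0;0 0 0 -0.167 0;0 0 0 -0.167 0;0 0 0 -0.167 0;0 0 0 0 0'
python3 - <<'E'
from h import *
T=tool();print(T,arm.state()["qpos"])
p,d=arm.read_camera("wrist");cv2.imwrite("pics/w1.png",p);np.savez("pics/w1.npz",p=p,d=d,T=T)
E
```

```text
time_s: 1.48
position: [0.5128, -0.0585, 0.2496]
eef_rot: [0.987, 0.16, -0.0, -0.0]
ft_force: [-0.1, -0.6, -0.3]
grip_width: 0.0002
time_s: 2.48
position: [0.5113, -0.0618, 0.2501]
eef_rot: [0.737, 0.676, -0.0, -0.0]
ft_force: [-0.6, -0.1, -0.3]
grip_width: 0.0001
[[ 8.62750834e-02  9.96271187e-01 -5.75810281e-04  5.11285408e-01]
 [ 9.96271353e-01 -8.62750772e-02  3.56824618e-05 -6.18058983e-02]
 [-1.41286679e-05 -5.76741795e-04 -9.99999834e-01  2.50126239e-01]
 [ 0.00000000e+00  0.00000000e+00  0.00000000e+00  1.00000000e+00]] [-3.48009665e-01  2.91284548e-01  1.52726183e+00 -1.67928358e-04
  1.32359974e+00 -2.61586053e-01]
```

View pics/w1.png

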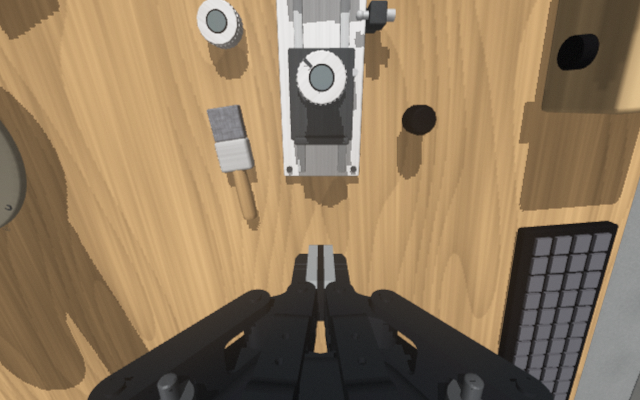

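```bash
python3 - <<'E'
from h import *
f=np.load("pics/w1.npz");p=f["p"][0:190,260:390];T=f["T"]
cv2.imwrite("pics/w1z.png",cv2.resize(p,None,fx=4,fy=3.1579*1,interpolation=cv2.INTER_CUBIC) if 0 else cv2.resize(p,None,fx=3.1,fy=3.1,interpolation=cv2.INTER_CUBIC))
print("cap",ray("wrist",(321.5,76),.105,T),"bar",ray("wrist",(307,62),.105,T))
print("corners z.012",ray("wrist",[(284,177),(359,177)],.012,T))
d=f["d"]
for r in range(60,180,8): print(r,round(float(d[r,321]),3),end="; ")
E
```

```text
cap [[0.52258368 0.04564781 0.105     ]] bar [[0.51097776 0.05781116 0.105     ]]
corners z.012 [[ 0.46356687 -0.06475903  0.012     ]
 [ 0.56301858 -0.07324786  0.012     ]]
60 0.243; 68 0.243; 76 0.243; 84 0.246; 92 0.25; 100 0.252; 108 0.31; 116 0.32; 124 0.324; 132 0.325; 140 0.303; 148 0.36; 156 0.363; 164 0.366; 172 0.369;
```

View pics/w1z.png

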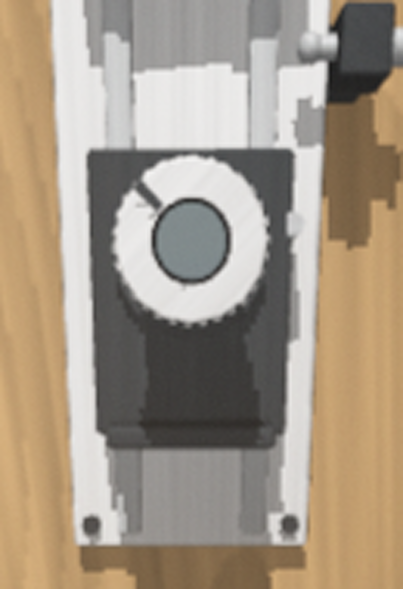

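```bash
python3 -m pendant '0 0.16 4.65 0 0; 0 0 4.65 0 0; 0 0 4.65 0 0; 0 0 4.65 0 0; 0 0 0 0 0; 1 0 0 0 0; 1 0 0 0 0;0.6 0 0 0 0;0 0 0 0 0'; python3 -m pendant '0.4 0 0 0 0;0.4 0 0 0 0;0.4 0 0 0 0;0.4 0 0 0 0'
python3 -m pendant '0.6 0 0 0 0;0.6 0 0 0 0;0.6 0 0 0 0;0.6 0 0 0 0;0.6 0 0 0 0'
```

```text
time_s: 3.65
position: [0.5157, -0.0349, 0.0649]
eef_rot: [0.736, 0.677, 0.0, 0.0]
ft_force: [0.6, -0.2, -1.3]
grip_width: 0.0001
time_s: 4.15
position: [0.5169, -0.0193, 0.0644]
eef_rot: [0.736, 0.677, 0.0, 0.0]
ft_force: [-0.7, -0.4, 1.9]
grip_width: 0.0
time_s: 4.78
position: [0.5194, 0.0109, 0.0643]
eef_rot: [0.736, 0.677, 0.0, 0.0]
ft_force: [0.2, -2.1, 0.7]
grip_width: -0.0003
```

```bash
python3 -m pendant '0.4 0 0 0 0;0.3 0 0 0 0;0.3 0 0 0 0'; python3 -m pendant '0.2 0 0 0 0;0.2 0 0 0 0'; python3 -m pendant '0.2 0 0 0 0;0.2 0 0 0 0';python3 -m pendant '0.2 0 0 0 0;0.2 0 0 0 0'
```

```text
time_s: 5.15
position: [0.5202, 0.0202, 0.0643]
eef_rot: [0.736, 0.677, -0.0, 0.0]
ft_force: [-1.5, -12.9, 0.9]
grip_width: -0.0002
time_s: 5.4
position: [0.5203, 0.0219, 0.0644]
eef_rot: [0.736, 0.677, -0.002, 0.001]
ft_force: [-3.7, -18.6, 3.8]
grip_width: -0.0001
time_s: 5.65
position: [0.5208, 0.0278, 0.0643]
eef_rot: [0.736, 0.677, -0.0, 0.0]
ft_force: [-0.1, -3.2, 0.7]
grip_width: -0.0
time_s: 5.9
position: [0.5211, 0.0325, 0.0643]
eef_rot: [0.736, 0.677, -0.0, -0.0]
ft_force: [-0.8, -12.8, 2.1]
grip_width: -0.0
```

```bash
python3 -m pendant '0.1 0 0 0 0;0 0 0 0 0'; python3 -m pendant '-1 0 0 0 0;-2 0 0 0 0;-2 0 -3 0 0;0 0 -5 0 8.5;0 0 -5 0 8.5;0 0 -4 0 8.5;0 0 0 0 8.5'
python3 - <<'E'
from h import *
T=tool();print(T,arm.state()["qpos"])
p,d=arm.read_camera("wrist");cv2.imwrite("pics/w2.png",p);np.savez("pics/w2.npz",p=p,d=d,T=T)
E
```

```text
time_s: 6.15
position: [0.5211, 0.0324, 0.0643]
eef_rot: [0.736, 0.677, -0.001, 0.0]
ft_force: [-1.6, -10.1, 0.7]
grip_width: 0.0003
time_s: 7.02
position: [0.5179, -0.0166, 0.2369]
eef_rot: [0.736, 0.677, 0.002, 0.002]
ft_force: [-0.5, -0.4, -1.4]
grip_width: 0.0723
[[ 8.36989191e-02  9.96476809e-01  5.33483093e-03  5.17949593e-01]
 [ 9.96491042e-01 -8.36960656e-02 -7.56296474e-04 -1.65724353e-02]
 [-3.07127538e-04  5.37941243e-03 -9.99985484e-01  2.36911945e-01]
 [ 0.00000000e+00  0.00000000e+00  0.00000000e+00  1.00000000e+00]] [-2.58633968e-01  3.05892155e-01  1.54297794e+00  6.59611437e-04
  1.28737177e+00 -1.75020599e-01]
```

View pics/w2.png

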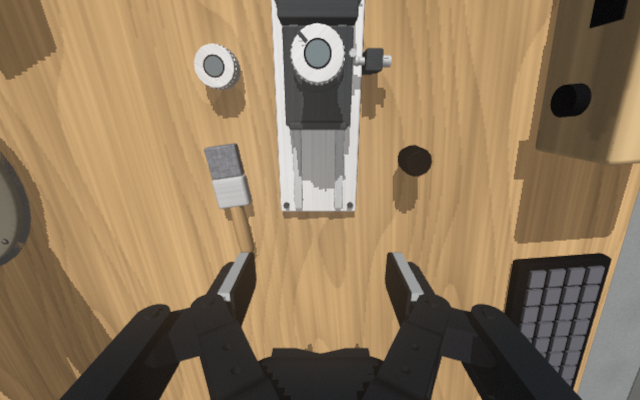

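```bash
python3 - <<'E'
from h import *
T=tool();print(T[:3,3],arm.state()["qd"].max())
p,d=arm.read_camera("wrist");T=tool();cv2.imwrite("pics/w3.png",p);np.savez("pics/w3.npz",p=p,d=d,T=T)
z=p[0:140,250:400];cv2.imwrite("pics/w3z.png",cv2.resize(z,None,fx=4,fy=4,interpolation=cv2.INTER_CUBIC))
p,d=arm.read_camera("top");z=p[170:240,240:360]
cv2.imwrite("pics/t3z.png",cv2.resize(z,None,fx=5.5,fy=5.5,interpolation=cv2.INTER_CUBIC))
E
```

```text
[ 0.51718101 -0.01642385  0.23477652] 0.04171264029526543
```

View pics/w3z.png

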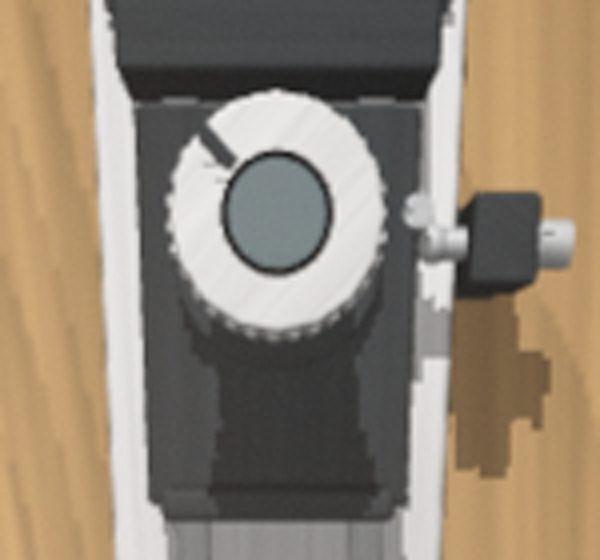

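View pics/t3z.png

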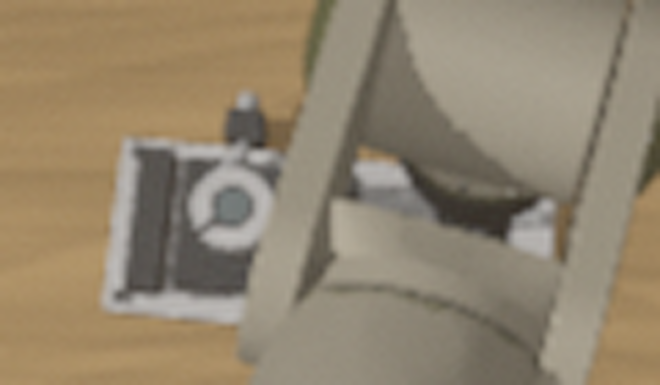

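```bash
python3 - <<'E'
from h import *
T=np.load("pics/w3.npz")["T"]
a=lambda x,y,f,o:np.array([x,y])/f+np.array(o)-.4
c=ray("wrist",a(277,211,4,(250,0)),.105,T)[0];b=ray("wrist",a(216,143,4,(250,0)),.105,T)[0]
ct=ray("top",a(233,205,5.5,(240,170)),.105)[0];bt=ray("top",a(202,232,5.5,(240,170)),.105)[0]
yaw=np.arctan2(T[1,0],T[0,0])
for c,b in((c,b),(ct,bt)):
    d=(c-T[:3,3]);print(c,"bar",np.arctan2(b[1]-c[1],b[0]-c[0])+1.571-1.486,"tool move cm",100*(T[:3,:3].T@d), "from start",c[:2]-[.5221,.046])
print(yaw,T[:3,3])
E
```

```text
[0.52681382 0.10738282 0.105     ] bar 2.3594764752390063 tool move cm [12.40522414 -0.01791217 12.86318159] from start [0.00471382 0.06138282]
[0.52766824 0.10801821 0.105     ] bar 2.404810373384043 tool move cm [12.47570394  0.06189957 12.86314001] from start [0.00556824 0.06201821]
1.4868355246011098 [ 0.5167174  -0.01633588  0.23355691]
```

```bash
python3 -m pendant '4.2 0 0 0 8.5;4.2 0 0 0 8.5;4.05 0.02 0 0 8.5;0 0 0 -0.167 8.5;0 0 0 -0.167 8.5;0 0 0 -0.167 8.5;0 0 0 -0.167 8.5;0 0 0 -0.167 8.5;0 0 0 -0.167 8.5;0 0 0 -0.167 8.5;0 0 0 -0.167 8.5;0 0 0 0 8.5' 30; python3 -m pendant '0 0 3 0 8.5;0 0 3 0 8.5;0 0 3 0 8.5;0 0 0 0 8.5'
python3 - <<'E'
from h import *
T=tool();print(T,arm.state()["qpos"])
p,d=arm.read_camera("wrist");cv2.imwrite("pics/w4.png",p);np.savez("pics/w4.npz",p=p,d=d,T=T)
E
```

```text
time_s: 8.68
position: [0.5273, 0.1076, 0.2329]
eef_rot: [0.159, 0.987, -0.0, -0.001]
ft_force: [-0.1, -0.3, 0.3]
grip_width: 0.085
time_s: 9.18
position: [0.5265, 0.1076, 0.1421]
eef_rot: [0.16, 0.987, -0.0, -0.003]
ft_force: [-0.4, 0.4, 1.5]
grip_width: 0.0851
[[-9.48669275e-01  3.16225198e-01 -5.31336418e-03  5.26466628e-01]
 [ 3.16228915e-01  9.48682904e-01  1.47513583e-04  1.07586028e-01]
 [ 5.08734527e-03 -1.54029778e-03 -9.99985873e-01  1.42141026e-01]
 [ 0.00000000e+00  0.00000000e+00  0.00000000e+00  1.00000000e+00]] [-1.66073430e-02  4.50640443e-01  1.59954679e+00  6.66015910e-05
  1.09672053e+00 -1.26568207e+00]
```

View pics/w4.png

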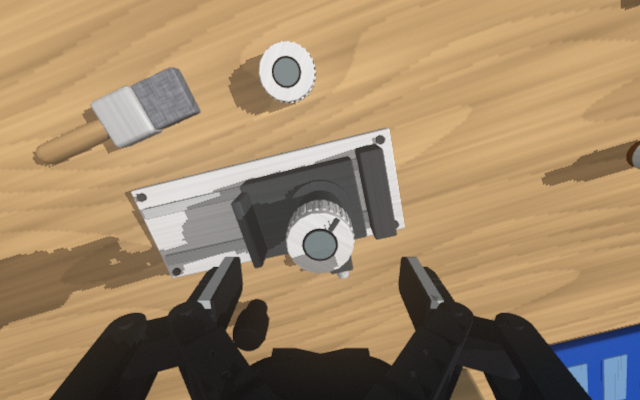

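```bash
python3 - <<'E'
from h import *
T=np.load("pics/w4.npz")["T"]
c=ray("wrist",(319.7,243.5),.105,T)[0];b=ray("wrist",(334,226),.105,T)[0]
print(c,(T[:3,:3].T@(c-T[:3,3]))*100,np.arctan2(*(b-c)[1::-1])+.085, tool()[:3,3])
E
```

```text
[0.52699843 0.10729348 0.105     ] [-0.07859686 -0.00521592  3.71376329] 2.273159112147023 [0.52743452 0.10758469 0.14387014]
```

```bash
python3 -m pendant '0 0 2.7 0 8.5;0 0 2.7 0 8.5;0 0 0 0 8.5;0 0 0 0 4;0 0 0 0 4;0 0 0 0 4;0 0 0 0 4;0 0 0 0 4;0 0 0 0 4' 30; python3 - <<'E'
from h import *
s=arm.state();print(s["wrist_torque"],s["position"],s["qpos"])
E
```

```text
time_s: 10.35
position: [0.5281, 0.1068, 0.0918]
eef_rot: [0.159, 0.987, -0.001, 0.001]
ft_force: [-4.3, -4.2, 8.0]
grip_width: 0.0433
[-0.84040946  0.55059202  0.00468463] [0.52810249 0.10683744 0.09176712] [-0.01730065  0.51937539  1.64367549 -0.00174845  0.97725572 -1.26837202]
```

```bash
python3 -m pendant '0 0 -0.12 0 4;0 0 0 0 4;0 0 0.005 0.15 4;0 0 0.005 0.15 4;0 0 0.005 0.15 4;0 0 0 0 4' 40; python3 - <<'E'
from h import *
s=arm.state();print(s["wrist_torque"],s["position"],s["qpos"][5])
E
```

```text
time_s: 11.1
position: [0.5278, 0.1064, 0.0919]
eef_rot: [0.376, 0.927, -0.001, 0.0]
ft_force: [-2.8, -8.8, 0.8]
grip_width: 0.0428
[-1.42326098  0.27836519 -0.05248638] [0.52775453 0.10637651 0.09190452] -0.8166488766299239
```

```bash
python3 -m pendant '-0.04 -0.04 0.005 0.15 4;0 0 0.007 0.15 4;0 0 0.007 0.15 4;0 0 0.007 0.15 4;0 0 0.007 0.15 4;0 0 0.007 0.15 4;0 0 0.007 0.15 4;0 0 0.007 0.15 4;0 0 0.007 0.15 4;0 0 0 0 4'; python3 - <<'E'
from h import *
T=tool()
s=arm.state();print(s["wrist_torque"],s["position"],s["qpos"][5],np.arctan2(T[1,0],T[0,0]))
p,d=arm.read_camera("wrist");cv2.imwrite("pics/w5.png",p);np.savez("pics/w5.npz",p=p,d=d,T=T)
E
```

```text
time_s: 12.35
position: [0.5262, 0.1061, 0.091]
eef_rot: [0.872, 0.489, -0.002, -0.0]
ft_force: [-10.6, -7.5, 6.5]
grip_width: 0.0429
[-1.30627812  1.55394969 -0.06981096] [0.52618843 0.10607624 0.0910497 ] 0.5322844521574057 1.0213892780271896
```

View pics/w5.png

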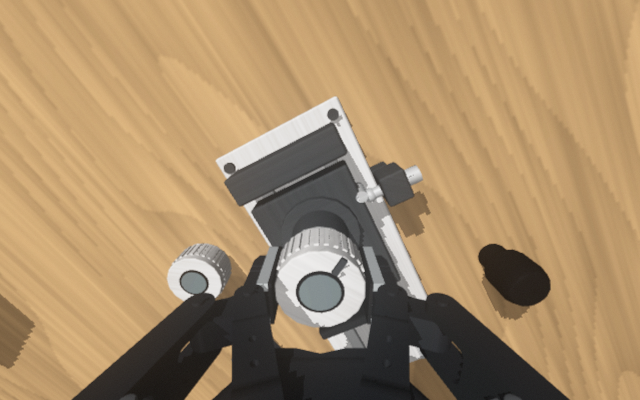

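```bash
cat > q.py <<'E'
from h import *
T=tool();s=arm.state();print("tq",s["wrist_torque"].round(3),"F",s["ft_force"].round(1),s["position"].round(4),"q6",s["qpos"][5].round(3),"yaw",np.arctan2(T[1,0],T[0,0]).round(3))
E
python3 -m pendant '-0.07 -0.075 -0.05 0 4;0 0 0.005 0.15 4;0 0 0.005 0.15 4;0 0 0 0 4'>/dev/null; python3 q.py
for i in 1; do python3 -m pendant '0 0 0.005 0.08 4;0 0 0 0 4'>/dev/null; python3 q.py; done
python3 -m pendant '0 0 0.005 0.08 4;0 0 0 0 4'>/dev/null; python3 q.py
```

```text
tq [-0.78   0.781 -0.054] F [-5.7 -5.8  0.6] [0.5257 0.1063 0.0912] q6 0.832 yaw 0.721
tq [-0.775  0.988 -0.021] F [-5.9 -4.5  1.6] [0.5256 0.1063 0.0911] q6 0.911 yaw 0.642
tq [-0.695  0.945 -0.059] F [-5.8 -3.8  1.3] [0.5256 0.1064 0.091 ] q6 0.991 yaw 0.562
```

Turned 2.26 rad so far; bottom is expected around 2.3–2.4.

```bash
python3 -m pendant '0 0 0.003 0.05 4;0 0 0 0 4'>/dev/null; python3 q.py
python3 -m pendant '0 0 0.003 0.05 4;0 0 0 0 4'>/dev/null; python3 q.py
python3 -m pendant '0 0 0 0.05 4;0 0 0 0 4'>/dev/null; python3 q.py
python3 -m pendant '0 0 0 0.05 4;0 0 0 0 4'>/dev/null; python3 q.py
```

```text
tq [-0.614  0.923 -0.059] F [-6.2 -3.6  0.8] [0.5255 0.1065 0.091 ] q6 1.041 yaw 0.512
tq [-0.6    0.973 -0.041] F [-6.3 -2.8  1.1] [0.5255 0.1065 0.091 ] q6 1.091 yaw 0.462
tq [-0.51   0.964  0.873] F [-6.2 -4.3  0.4] [0.5255 0.1066 0.091 ] q6 1.139 yaw 0.415
tq [0.063 0.467 0.847] F [-3.9 -0.4  0.2] [0.5263 0.1069 0.0911] q6 1.189 yaw 0.365
```

```bash
python3 - <<'E'
from h import *
T=tool();p,d=arm.read_camera("wrist");cv2.imwrite("pics/w6.png",p);np.savez("pics/w6.npz",p=p,d=d,T=T)
z=p[190:350,230:410];cv2.imwrite("pics/w6z.png",cv2.resize(z,None,fx=3.5,fy=3.5,interpolation=cv2.INTER_CUBIC))
E
python3 -m pendant '0 0 -0.007 -0.15 4;0 0 -0.007 -0.15 4;0 0 -0.007 -0.15 4;0 0 -0.007 -0.15 4;0 0 -0.007 -0.15 4;0 0 -0.007 -0.15 4;0 0 -0.007 -0.15 4;0 0 -0.007 -0.15 4;0 0 -0.007 -0.15 4;0 0 -0.007 -0.15 4;0 0 -0.005 -0.05 4;0 0 0 0 4'; python3 q.py
python3 - <<'E'
from h import *
T=tool();p,d=arm.read_camera("wrist");cv2.imwrite("pics/w7.png",p);np.savez("pics/w7.npz",p=p,d=d,T=T)
z=p[190:350,230:410];cv2.imwrite("pics/w7z.png",cv2.resize(z,None,fx=3.5,fy=3.5,interpolation=cv2.INTER_CUBIC))
E
```

```text
time_s: 15.95
position: [0.5268, 0.1067, 0.0918]
eef_rot: [0.577, 0.817, 0.0, -0.0]
ft_force: [-2.2, -0.7, -0.6]
grip_width: 0.0431
tq [-0.101  0.26   0.069] F [-2.2 -0.7 -0.6] [0.5268 0.1067 0.0918] q6 -0.36 yaw 1.912
```

View pics/w6z.png

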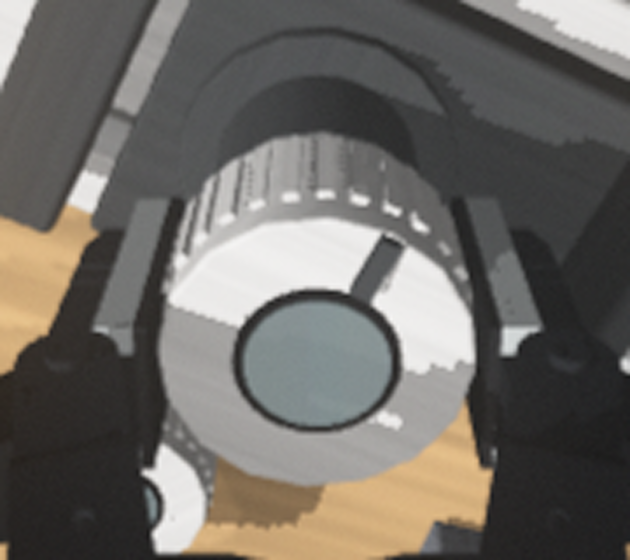

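View pics/w7z.png

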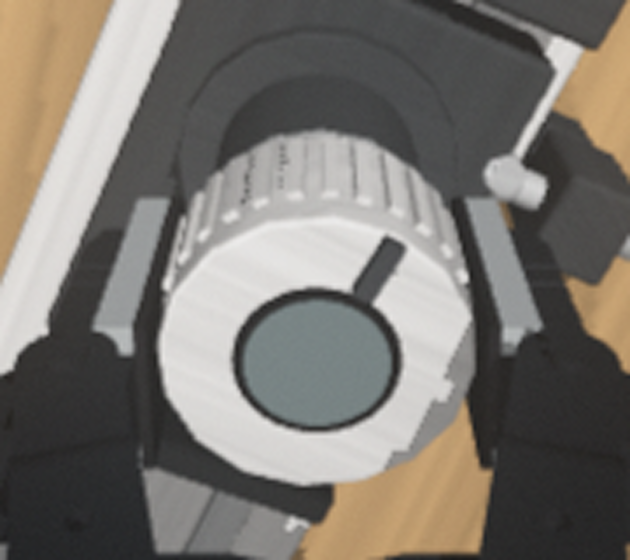

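View pics/w7.png

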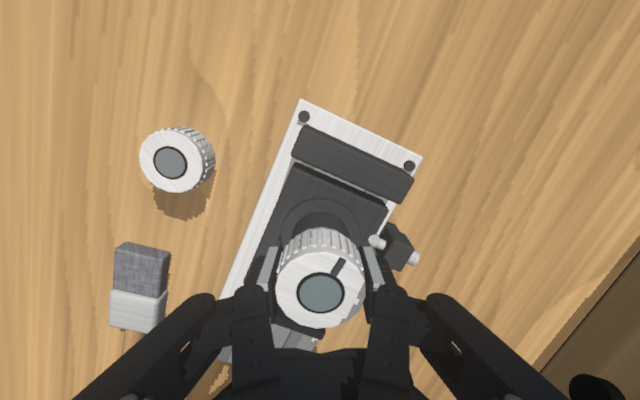

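```bash
python3 - <<'E'
from h import *
for n in("w5","w6","w7"):
    f=np.load(f"pics/{n}.npz");T=f["T"];p=f["p"]
    g=cv2.cvtColor(p,cv2.COLOR_BGR2GRAY);m=np.zeros_like(g);m[256:277,330:347]=1
    w=np.clip(100.-g,0,None)*m; 
    # annulus restriction
    ys,xs=np.nonzero(w);P=ray("wrist",np.c_[xs,ys],.1047,T)
    # lens disc centre
    k=cv2.inRange(p,(100,100,80),(150,150,140));k[:272]=0;k[312:]=0;k[:,:296]=0;k[:,344:]=0
    mm=cv2.moments(k);c0=np.array([mm["m10"],mm["m01"]])/mm["m00"]
    c=ray("wrist",c0,.1047,T)[0]
    L=(P-c)@T[:3,:3];r=np.hypot(L[:,0],L[:,1]);s=(r>.0135)&(r<.0205)
    ww=w[ys,xs][s];q=(L[s]*ww[:,None]).sum(0)/ww.sum()
    yaw=np.arctan2(T[1,0],T[0,0]);a=np.arctan2(-q[1],q[0])+yaw
    print(n,c0.round(1),s.sum(),"tool ang",np.arctan2(-q[1],q[0]).round(3),"yaw",yaw.round(3),"cap-base",(a+.085).round(3))
E
```

```text
w5 [319.7 292.4] 91 tool ang -0.541 yaw 1.021 cap-base 0.565
w6 [320.  293.5] 89 tool ang -0.469 yaw 0.365 cap-base -0.02
w7 [320.3 293.1] 93 tool ang -0.487 yaw 1.912 cap-base 1.51
```

```bash
python3 -m pendant '0 0 -0.002 -0.04 4;0 0 0 0 4;0 0 0 0 4;0 0 0 0 4'; python3 q.py
python3 - <<'E'
from h import *
for i in range(3):
    T=tool();p,d=arm.read_camera("wrist")
    g=cv2.cvtColor(p,cv2.COLOR_BGR2GRAY);m=np.zeros_like(g);m[256:277,330:347]=1
    w=np.clip(100.-g,0,None)*m;ys,xs=np.nonzero(w);P=ray("wrist",np.c_[xs,ys],.1047,T)
    c=ray("wrist",(320.1,293.3),.1047,T)[0]
    L=(P-c)@T[:3,:3];r=np.hypot(L[:,0],L[:,1]);s=(r>.0135)&(r<.0205);ww=w[ys,xs][s];q=(L[s]*ww[:,None]).sum(0)/ww.sum()
    print(np.arctan2(-q[1],q[0])+np.arctan2(T[1,0],T[0,0])+.085,c)
cv2.imwrite("pics/w8.png",p)
p,d=arm.read_camera("top");cv2.imwrite("pics/t8.png",cv2.resize(p[150:280,160:480],None,fx=2.5,fy=2.5,interpolation=cv2.INTER_CUBIC))
p,d=arm.read_camera("side");cv2.imwrite("pics/s8.png",cv2.resize(p[110:370,220:430],None,fx=2.3,fy=2.3,interpolation=cv2.INTER_CUBIC))
E
```

```text
time_s: 16.5
position: [0.5268, 0.1068, 0.0918]
eef_rot: [0.56, 0.828, 0.0, 0.0]
ft_force: [-1.2, -2.1, 0.6]
grip_width: 0.0428
tq [-0.118  0.288  0.023] F [-1.2 -2.1  0.6] [0.5268 0.1068 0.0918] q6 -0.399 yaw 1.952
1.5480813882028537 [0.52776097 0.1067769  0.1047    ]
1.5478457965997796 [0.52774674 0.10679215 0.1047    ]
1.5481536483053964 [0.52774734 0.10680857 0.1047    ]
```

View pics/t8.png

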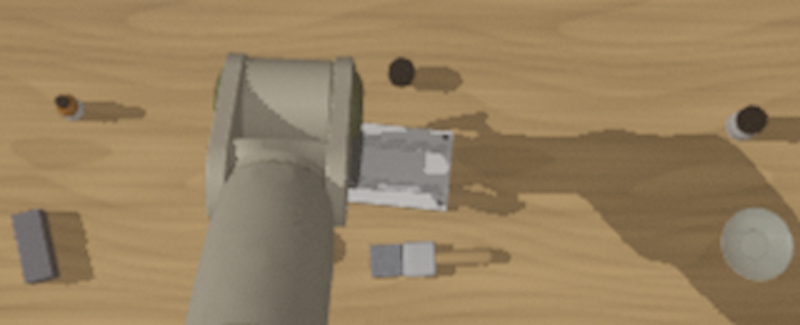

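View pics/s8.png

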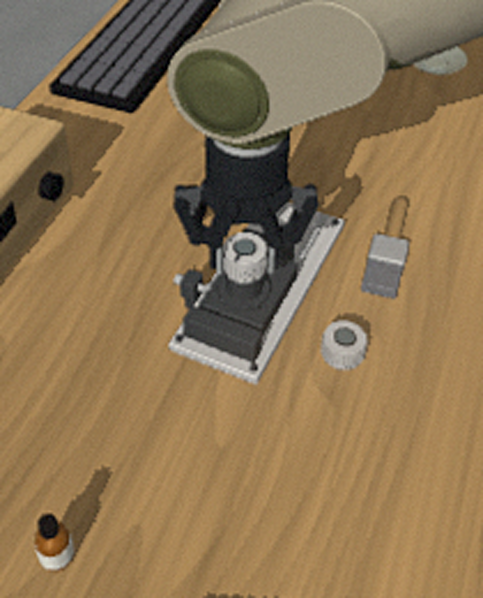

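```bash
python3 -c "
from cell import arm
print(arm.sign_off())"
```

```text
the job is handed in; nothing more can be done
None
```

The job is done and handed in at about 17 s of the 64 s allowed: the carriage is home, and the cap is bottomed, backed off a quarter turn and still held in the fingers.

- **Carriage:** I pushed the plate with closed fingers. The force rose to 19 N at the plunger, dropped to 3 N as it snapped through, then rose to 13 N at the stop. The cap axis then measured (0.527, 0.107–0.108) against an expected home of (0.5265, 0.108). The later side view shows the carriage still at the stop.
- **Screwing down:** I gripped the cap at 30–40 N and turned it clockwise about 2.4 rad. The wrist torque jumped from about 0.05 to 0.87 N m when it bottomed. The fingers slipped about 0.05–0.07 rad on the cap there.
- **Backing off:** I set the quarter turn by the dark bar in the wrist camera because of that slip. The bar read −0.02 rad at the bottom and 1.548 rad at the end, so the cap was backed off 1.568 rad against a target of 1.571.
- **Final state:** The residual force was about 2–3 N and the remaining turning torque 0.02 N m.
- **Other items:** The last side and top views show the other items apparently where they started; I checked this by eye, not by measurement. The spare cap is hidden in the top view, but the side view shows it.

The views disagreed in a few places:
- The cap's position differed by about 1 mm between the cameras and the gripped pose.
- The base corners differed by 4–7 mm along y between the side and top views.
- The starting bar angle read 2.27–2.41 rad depending on the view.

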